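# Lock the wheel hub's outer ring without moving the bearing adjuster inside it

## Robot

A 6-joint arm with a two-finger parallel gripper is mounted at the origin on the work surface. World frame = base frame: x ahead of the robot, y to its left, z up, the work surface at z = 0. Lengths are in mm, angles in rad, forces in N, time in s.
With the tool pointing down it reaches from about 300 to 750 mm from the base axis. Payload 8.5 kg.
Tool frame: the origin (TCP) lies at the very end of the fingers, on their centre line; the grasp point (between the pads) lies bot.tcp_to_grasp behind it (bot.tcp_to_grasp is the distance from the TCP to the grasp point, in mm); x points along the fingers, y is the direction in which the jaws open and shut, and the axes are right-handed (so a half turn about x gives the same grasp; the last joint's range is limited). The gripper opens to 88 mm and grips with 3 to 60 N. Pads are 18 mm wide; open, the fingers measure 123 mm over their backs; the gripper's body (75 mm by 187 mm) begins 45 mm behind the grasp point.
Start: joints at [1.013, 0.381, 1.297, -0, 1.464, -0.215], TCP at [184.86, 517.984, 238.748] pointing down, gripper open.
Joint ranges: [-3.11, 3.11], [-0.89, 2.33], [0.22, 2.48], [-1.42, 4.56], [0.17, 2.85], [-2.88, 2.88]. Speed limits (rad/s): [2.39, 2.39, 3.14, 3.14, 3.14, 3.14].

## Interface

Orientations are given as a unit quaternion [w, x, y, z].
In Python, from cell import bot gives the robot as it stands. The module is installed in compiled form; this text tells all that it offers. Calls block until the motion is done:
- bot.goto(position, orientation): joint-space move of the TCP to a pose.
- bot.servo_line(position, rotation=None, velocity=150, force_limit=None): straight line of the TCP; rotation=None keeps the orientation; velocity is the mean speed in mm/s. With force_limit (N) it stops when the force on the tool has changed by that much, and returns True; else False.
- bot.move_joints(angles): joint-space move.
- bot.release() and bot.gripper_close(squeeze=None): open the fingers fully, or close them until they stop; squeeze is the grip in N (None keeps the last).
- bot.dwell(seconds).
- bot.inverse_kinematics(position, orientation): joint angles nearest the present ones, or None.
- bot.get_state(): the state.
- bot.get_image(name): name is "side" or "top" or "wrist"; returns the picture (400x640x3 uint8, red, green, blue); there is no depth.
- bot.camera_model(name): a dict with "fov_y" (degrees; the focal length in pixels is half the picture's height over the tangent of half this angle, whatever the lens; pixels are square), "cx", "cy" (the principal point, pixels), "camera_from_world" (4x4, takes a point from world to camera coordinates). Camera axes: x right, y up, looking along -z (the intrinsics and any distortion apply to the point x, -y, -z); pixel columns grow to the right and rows downward; lengths in mm; the calibration is good to about 2 mm. A picture is of the moment at which its call begins: read the wrist's pose just before it. camera_model takes no time and is no camera call; for the wrist camera it gives the pose at the moment of the call.
A pose or a line that the arm cannot do raises bot.IKError and nothing moves.
- bot.close_job(): hands the job in, once; it reports no verdict.
Trained networks look in the newest picture that a camera, given by its name, has taken for a name from the list of things; names that differ only in an ending like _2 or _b are one class to them, and where a whole thing is asked for, a point or a joint stands for the part that bears it (a point fixed in the world has none). Each returns a list of dicts, best first, with "score" (0 to 1); they miss things now and then, are a little off and sometimes report something else, mostly with a low value. They report only what shows in the picture. A call takes as long as a camera call. They do not tell look-alikes from the thing itself.
- bot.recognise(query, camera): "location" ([x, y, z] in mm, in the coordinates of the camera as it stood for that picture, good to about 4 mm: the middle of the surface that is visible of it).
The state is a dict: "time": time; "q": joint angles; "joint_vel": joint speeds; "joint_torque": joint torques, N m; "tool_pos": TCP position; "ee_rot": TCP orientation; "ft_force": force on the tool from outside, world axes, zero at the start; "ft_torque": the same for the moment, N m; "grip_width": opening from 0.0 (shut) to 1.0 (fully open).
Only numpy, scipy, OpenCV 4.12 (cv2) and the standard library are available. Lean on these libraries where they do the work, as an engineer would, in place of code of your own. Each camera call takes 0.05 s, during which the arm holds its last target.

## Task

First lift off the bearing parked around the hub's adjuster and set it down flat on a free part of the rubber mat, without dropping it. Then turn the hub's outer lock ring until its pointer points straight at the tall slim pin (look which side it is on; the short stout post marks the wrong side), in two roughly equal bites, letting go half-way and taking a fresh grip. The small inner adjuster must not turn, and everything else stays where it is.

Things in the scene. Friction and masses are not known exactly. Their poses are not given: they have to be found in the camera images.
- ring_centre (a point): Centre, half-way up, of the lock ring: a knurled steel ring, diameter 58 mm, height 20 mm, on a vertical axis on top of the aluminium wheel hub; its mid-height is 80 mm above the table. It turns with about 0.12 N m of friction and stays where it is left.
- lock_ring: The same ring; origin on its axis at its underside, x along its pointer, z up. The pointer is a bar 8 mm wide and 10 mm high that sticks out of the rim to 60 mm from the axis, at the start roughly towards the robot. The ring turns either way from there, as far as about 2.75 rad, so go round on the side where the tall pin stands.
- ring_tip (a point): Outer end of the ring's pointer, 60 mm from the ring's axis, at the ring's mid-height. Its x axis points outward along the pointer, z up.
- hub: The wheel hub, fixed; origin at the centre of its underside, on the ring's axis. Flange of diameter 196 mm, top 18 mm above the table, with low bolts on it; boss of diameter 100 mm, top 44 mm above the table; then a neck of diameter 44 mm up to the ring's underside at 70 mm, so finger tips have a free gap of 26 mm beside the neck under the ring.
- adjuster_mark (a point): One end of the bar on top of the inner adjuster, a steel round of diameter 21 mm on the ring's axis, from the ring's top face (90 mm above the table) up to 114 mm, then a bar 20 x 6 mm up to 126 mm. This point is 10 mm from the axis, 120 mm above the table. The adjuster turns very easily (0.01 N m) and must not turn (10 degrees is too much).
- tall_pin_top (a point): Top of the tall slim steel pin, fixed on the hub's flange: diameter 10 mm (16 mm at the foot), top 85 mm above the table, about 84 mm from the ring's axis. The pointer must end up pointing at it. Pin and short post may swap places; each lies 1.8 to 2.6 rad round from the pointer's start, on opposite sides.
- short_post_top (a point): Top of the short stout steel post, fixed on the hub's flange: diameter 24 mm, top 44 mm above the table, about 84 mm from the ring's axis. Not the target.
- bearing_centre (a point): Centre, half-way up, of the bearing to move: a loose ring, outside diameter 50 mm, bore 30 mm, height 24 mm, about 0.15 kg, z along its axis. It starts on the lock ring's top face around the inner adjuster. The lock ring is 4 mm larger in radius, so finger tips must stay above 90 mm over the table there. Lift it at least 36 mm to clear the adjuster.
- bearing: The same bearing; origin at the centre of its underside, z along its axis.
- mat_top (a point): Centre of the top face of the black rubber mat, fixed on the table, on the other side from the hub: 150 mm along its x axis, 210 mm along its y axis, 4 mm thick. The bearing's centre must lie within 65 mm of this point along x and 95 mm along y.
- spare_bearing_centre (a point): Centre, half-way up, of the spare bearing, loose, same shape and size as the other, lying flat on one half of the mat (to one side of the centre along the mat's y). Leave it alone.
- socket_centre (a point): Centre of a loose steel wrench socket standing between hub and mat, diameter 28 mm, 50 mm high. Leave it alone.
- tin_centre (a point): Centre of a loose closed tin standing towards the far left corner, diameter 68 mm, 85 mm high. Leave it alone.
There are look-alikes about, which are no part of the job. Leave any turquoise or yellow look-alike of the bearing alone. Of the things like the hub, leave any that is red; of the rest the smaller one is meant.

How it is judged (in metres and radians):
On the way, in this order (a step that is already met when the one before it is completed fails the run):
1. the bearing lies flat on the mat, released, with the ring not yet turned (x of bearing_centre in the frame of mat_top between -0.065 and 0.065 m and y of bearing_centre in the frame of mat_top between -0.095 and 0.095 m and z of bearing_centre in the frame of mat_top between 0.008 and 0.015 m and angle between bearing_centre's own z axis and vertical below 0.12 rad and contact force between the fingers and bearing below 0.05 N and linear speed of bearing below 0.03 m/s and distance of ring_tip from where it was at the start of the episode below 0.015 m), for 0.2 s.
2. the ring has been turned part of the way (at least 0.3 rad, and still at least 0.3 rad short of the tall pin) and let go completely (distance of ring_tip from where it was at the start of the episode above 0.018 m and not (y of tall_pin_top in the frame of ring_tip between -0.025 and 0.025 m and x of tall_pin_top in the frame of ring_tip above 0 m) and contact force between the fingers and lock_ring below 0.05 N), for 0.2 s.
At the end, for the whole second after the job is handed in: Pointer line within 10 mm of the tall pin's centre, ring released and at rest; inner adjuster within 10 degrees of its start; bearing flat, released, its centre at least 10 mm inside the mat's edge; spare bearing, socket and tin within 20 mm of their starts (y of tall_pin_top in the frame of ring_tip between -0.01 and 0.01 m and x of tall_pin_top in the frame of ring_tip above 0 m and x of bearing_centre in the frame of mat_top between -0.065 and 0.065 m and y of bearing_centre in the frame of mat_top between -0.095 and 0.095 m and z of bearing_centre in the frame of mat_top between 0.008 and 0.015 m and angle between bearing_centre's own z axis and vertical below 0.12 rad and contact force between the fingers and bearing below 0.05 N and linear speed of bearing below 0.03 m/s and distance of adjuster_mark from where it was at the start of the episode below 0.0018 m and contact force between the fingers and lock_ring below 0.05 N and angular speed of lock_ring below 0.05 rad/s and distance of each of spare_bearing_centre, socket_centre, tin_centre from where it was at the start of the episode below 0.02 m); the robot touches nothing.
It fails at once if the inner adjuster is turned by more than about 10 degrees (distance of adjuster_mark from where it was at the start of the episode above 0.0018 m).
It fails at once if the bearing is dropped (falling free faster than 0.6 m/s, about 18 mm of fall) (linear speed of bearing above 0.6 m/s and contact force between the fingers and bearing below 0.05 N).
It fails at once if the spare bearing, the socket or the tin is pushed more than 20 mm (distance of any of spare_bearing_centre, socket_centre, tin_centre from where it was at the start of the episode above 0.02 m).
It also fails if it takes over 64 s, if anything falls off the work surface, if the arm or the gripper's body presses on something with over 40 N, if the wrist force passes 120 N, or if a joint passes its speed limit or range.

## Working session

There is one attempt and no reset: what is moved stays moved. The work goes in short steps, each a Python script; the robot and the scene stay as the last script left them, time stands still between calls to the robot, and variables do not carry over. Pictures are saved under pics/ and viewed, and the job is handed in when it is done.

```bash
mkdir -p pics; ls
python3 - <<'E'
from cell import bot
import cv2,numpy as np
s=bot.get_state();print(s, bot.tcp_to_grasp)
for n in ["side","top","wrist"]:
    im=bot.get_image(n);cv2.imwrite(f"pics/{n}0.png",im[:,:,::-1])
    m=bot.camera_model(n);print(n,m)
    for q in ["ring_centre","hub","bearing","tall_pin_top","short_post_top","mat_top","ring_tip","socket_centre","tin_centre","spare_bearing_centre","adjuster_mark"]:
        W=np.linalg.inv(m["camera_from_world"])
        print(q,[(round(d["score"],2),(W@np.r_[d["location"],1])[:3].round().tolist()) for d in bot.recognise(q,n)])
E
```

```text
pics
{'time': 0.0, 'q': array([ 1.01269235e+00,  3.81212038e-01,  1.29824687e+00, -4.89240267e-05,
        1.46361938e+00, -2.15305059e-01]), 'joint_vel': array([ 0.00109432,  0.00102013,  0.00042423, -0.00160754, -0.00148671,
       -0.00086129]), 'joint_torque': array([ 3.75241707e-04, -4.37949729e+01, -2.24547654e+01,  7.13958917e-02,
        3.53334763e-02, -1.05325898e-04]), 'tool_pos': array([184.7314701 , 517.74782414, 238.13384872]), 'ee_rot': array([ 0.69656353,  0.12011035,  0.69692786, -0.12109626]), 'ft_force': array([-0.3267121 , -0.34976527, -0.56455938]), 'ft_torque': array([ 0.02054765,  0.0421004 , -0.00622517]), 'grip_width': 0.9965880001082004} 18.700000000000003
side {'fov_y': 50.835995984014005, 'cx': 316.50504854616673, 'cy': 201.71292227418382, 'camera_from_world': array([[ 9.79113675e-01, -2.03253740e-01, -4.93240687e-03,
        -4.49244357e+02],
       [ 1.03546312e-01,  4.77631533e-01,  8.72436978e-01,
        -1.47466206e+02],
       [-1.74970206e-01, -8.54725708e-01,  4.88701741e-01,
        -1.05474865e+03],
       [ 0.00000000e+00,  0.00000000e+00,  0.0
[... 2118 characters left out ...]
k [(0.61, [247.0, 245.0, 117.0])]
wrist {'fov_y': 70.49211172378331, 'cx': 323.50109696252207, 'cy': 198.81506309322657, 'camera_from_world': array([[ 3.34575728e-01,  9.42368857e-01,  1.40665789e-04,
        -5.51292113e+02],
       [-9.01477470e-01,  3.20101263e-01, -2.91330657e-01,
         4.10495487e+01],
       [-2.74585965e-01,  9.73453597e-02,  9.56622406e-01,
        -3.89499939e+02],
       [ 0.00000000e+00,  0.00000000e+00,  0.00000000e+00,
         1.00000000e+00]])}
ring_centre []
hub [(0.59, [194.0, 275.0, 17.0])]
bearing []
tall_pin_top []
short_post_top []
mat_top [(0.53, [454.0, 293.0, 2.0])]
ring_tip []
socket_centre []
tin_centre []
spare_bearing_centre []
adjuster_mark []
```

View pics/side0.png

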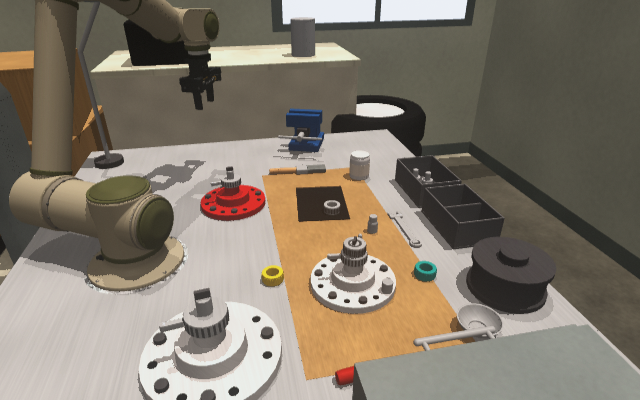

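View pics/top0.png

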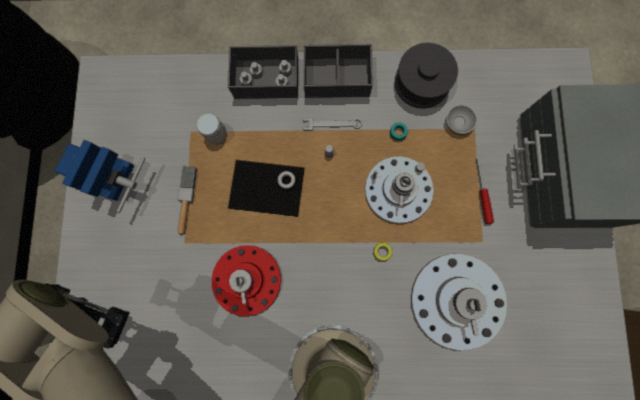

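View pics/wrist0.png

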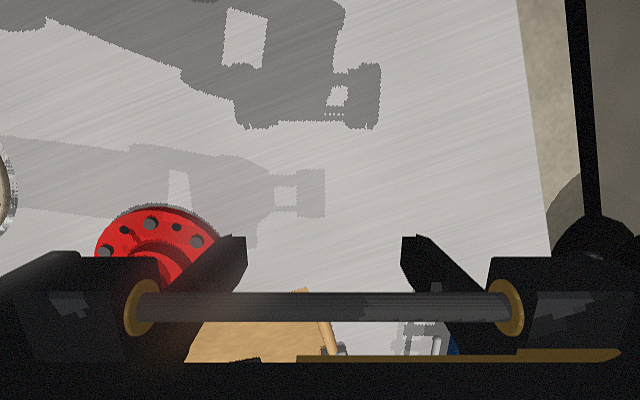

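```bash
cat > h.py <<'E'
from cell import bot
import cv2,numpy as np
from scipy.spatial.transform import Rotation as R
def quat(a):
    c,s=np.cos(a),np.sin(a)
    M=np.array([[0,c,s],[0,s,-c],[-1,0,0]],float)
    q=R.from_matrix(M).as_quat();return np.r_[q[3],q[:3]]
def snap(n,f,crop=None,z=1):
    m=bot.camera_model(n);im=bot.get_image(n)[:,:,::-1].copy();np.savez(f"pics/{f}.npz",im=im,M=m["camera_from_world"])
    if crop: x0,y0,x1,y1=crop;im=im[y0:y1,x0:x1]
    cv2.imwrite(f"pics/{f}.png",cv2.resize(im,None,fx=z,fy=z,interpolation=cv2.INTER_CUBIC));return m
def proj(m,p):
    c=m["camera_from_world"]@np.r_[p,1];f=200/np.tan(np.radians(m["fov_y"]/2))
    return np.array([m["cx"]+f*c[0]/-c[2],m["cy"]+f*c[1]/c[2]])
def ray(m,uv,z):
    f=200/np.tan(np.radians(m["fov_y"]/2));W=np.linalg.inv(m["camera_from_world"])
    d=W[:3,:3]@np.array([(uv[0]-m["cx"])/f,-(uv[1]-m["cy"])/f,-1]);o=W[:3,3]
    return o+d*(z-o[2])/d[2]
E
python3 - <<'E'
from h import *
W=np.linalg.inv(bot.camera_model("wrist")["camera_from_world"]);print(W[:3,3],-W[:3,2])
s=bot.get_state();a=R.from_quat(np.roll(s["ee_rot"],-1)).as_matrix();print(a)
snap("top","top1",(350,140,450,230),6)
snap("side","side1",(290,220,410,320),6)
for a in np.arange(-np.pi,np.pi,.5):
    q=bot.inverse_kinematics([498,-190,300],quat(a)); print(round(a,2),None if q is None else np.round(q,2))
E
```

```text
[114.50304538 544.29657869 384.64073121] [ 0.27458596 -0.09734566 -0.95662238]
[[ 5.02510603e-06  3.36104970e-01  9.41824532e-01]
 [ 8.58686616e-06  9.41824532e-01 -3.36104970e-01]
 [-1.00000000e+00  9.77628431e-06  1.84667974e-06]]
-3.14 [-0.59  0.31  1.22 -0.    1.61  2.55]
-2.64 [-0.59  0.31  1.22 -0.    1.61  2.05]
-2.14 [-0.59  0.31  1.22 -0.    1.61  1.55]
-1.64 [-0.59  0.31  1.22 -0.    1.61  1.05]
-1.14 [-0.59  0.31  1.22  0.    1.61  0.55]
-0.64 [-0.59  0.31  1.22  0.    1.61  0.05]
-0.14 [-0.59  0.31  1.22 -0.    1.61 -0.45]
0.36 [-0.59  0.31  1.22 -0.    1.61 -0.95]
0.86 [-0.59  0.31  1.22 -0.    1.61 -1.45]
1.36 [-0.59  0.31  1.22 -0.    1.61 -1.95]
1.86 [-0.59  0.31  1.22 -0.    1.61 -2.45]
2.36 None
2.86 [-0.59  0.31  1.22 -0.    1.61  2.84]
```

View pics/top1.png

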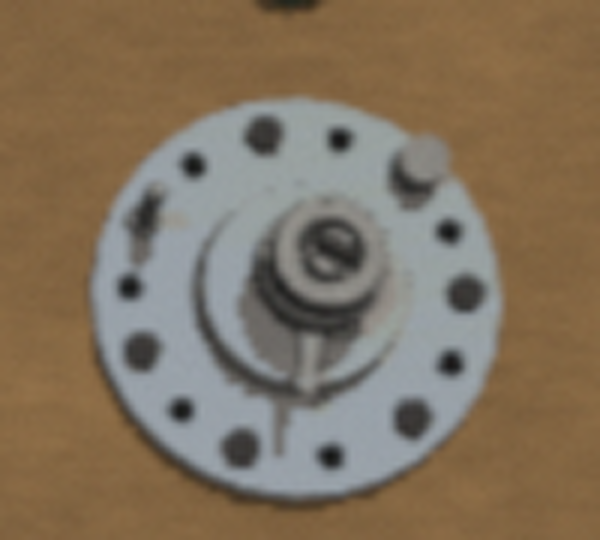

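View pics/side1.png

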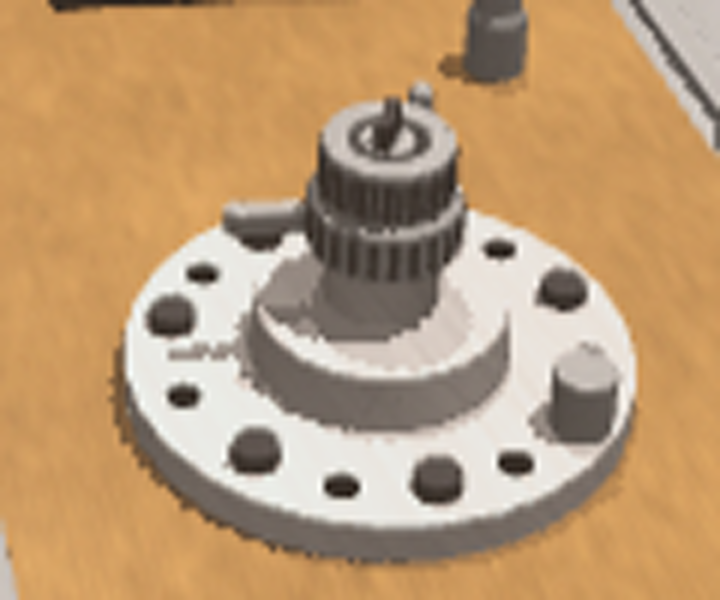

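Run:
```python
from h import *
a=-0.64
zt=np.array([np.sin(a),-np.cos(a),0])
p=np.array([498,-190,210])+zt*60
bot.goto(p,quat(a))
m=snap("wrist","w1")
print(bot.get_state()["time"],bot.get_state()["tool_pos"],bot.get_state()["q"].round(3))
W=np.linalg.inv(m["camera_from_world"])
for q in ["ring_centre","hub","bearing","tall_pin_top","short_post_top","ring_tip","adjuster_mark"]:
    print(q,[(round(d["score"],2),(W@np.r_[d["location"],1])[:3].round(1).tolist()) for d in bot.recognise(q,"wrist")])
```

```text
4.7833 [ 462.42722343 -237.59041153  210.04896517] [-0.703  0.352  1.43   0.     1.36  -0.064]
ring_centre [(0.77, [492.2, -186.7, 88.5])]
hub [(0.87, [250.6, -338.1, 24.0]), (0.83, [511.5, -185.1, 13.3])]
bearing [(0.87, [328.2, -137.0, 15.3]), (0.81, [504.1, -192.2, 116.2]), (0.58, [680.1, -200.1, 21.9])]
tall_pin_top [(0.9, [532.6, -124.4, 60.7]), (0.43, [490.5, -189.2, 85.5])]
short_post_top [(0.71, [566.5, -250.0, 41.5])]
ring_tip [(0.62, [495.0, -188.3, 89.9])]
adjuster_mark [(0.58, [502.7, -196.1, 114.8]), (0.55, [492.4, -188.4, 88.4])]
```

View pics/w1.png

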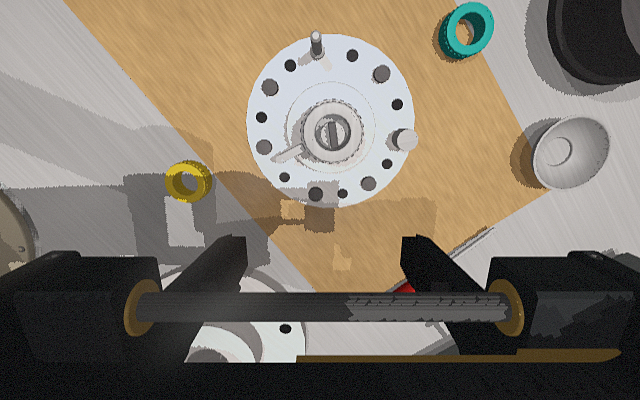

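Run:
```python
import cv2
im=cv2.imread("pics/w1.png")[25:215,240:420]
im=cv2.resize(im,None,fx=3.1,fy=3.1,interpolation=cv2.INTER_CUBIC);cv2.imwrite("pics/w1z.png",im)
```

```text
(no output)
```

View pics/w1z.png

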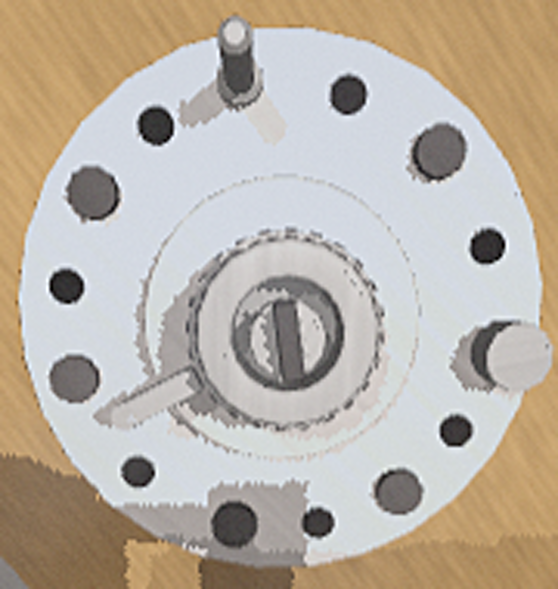

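Run:
```python
from h import *
m=bot.camera_model("wrist")
f=lambda x,y,z: ray(m,(240+x/3.1,25+y/3.1),z)[:2].round(1)
print("bearing",f(288,332,114));print("adj",f(289,342,126), f(279,303,126),f(297,380,126))
print("pin",f(235,33,85),"pin foot",f(238,88,18));print("post",f(519,357,44))
print("tip",f(103,414,85),"root",f(198,378,85))
for d in [(20,300),(541,300),(285,28),(285,568)]: print("fl",f(*d,18))
# hub flange fit
im=np.load("pics/w1.npz")["im"]
import itertools
```

```text
bearing [ 504.8 -193.7]
adj [ 503.7 -195.1] [ 507.3 -185.7] [ 499.7 -204.1]
pin [ 539.8 -122.4] pin foot [ 538.3 -123.2]
post [ 563.8 -253.7]
tip [ 443.9 -181.7] root [ 474.3 -190.5]
fl [ 430.4 -131.8]
fl [ 585.9 -247.2]
fl [ 562.4 -117.9]
fl [ 447.6 -275.6]
```

```bash
cat > ov.py <<'E'
from h import *
import sys
def circ(im,m,c,r,z,sc,o,col):
    pts=[(proj(m,[c[0]+r*np.cos(t),c[1]+r*np.sin(t),z])-o)*sc for t in np.linspace(0,2*np.pi,60)]
    cv2.polylines(im,[np.int32(np.round(pts))],True,col,1,cv2.LINE_AA)
c=np.array([504.5,-194.5])
for n,f,(x0,y0,x1,y1),sc in [("wrist","w1",(240,25,420,215),3.1),("top","top1",(350,140,450,230),6),("side","side1",(290,220,410,320),6)]:
    m=bot.camera_model(n);d=np.load(f"pics/{f}.npz");m["camera_from_world"]=d["M"]
    im=cv2.resize(d["im"][y0:y1,x0:x1],None,fx=sc,fy=sc,interpolation=cv2.INTER_CUBIC);o=np.array([x0,y0])
    circ(im,m,c,98,18,sc,o,(0,0,255));circ(im,m,c,50,44,sc,o,(255,0,255));circ(im,m,c,25,114,sc,o,(0,255,0));circ(im,m,c,29,90,sc,o,(255,0,0))
    circ(im,m,(539.5,-122.5),5,85,sc,o,(0,255,255));circ(im,m,(563.8,-253.7),12,44,sc,o,(255,255,0))
    cv2.imwrite(f"pics/ov_{f}.png",im)
E
python3 ov.py; python3 -c "
import cv2,numpy as np
a=[cv2.resize(cv2.imread(f'pics/ov_{f}.png'),(520,440) if 0 else None,fx=.72,fy=.72) for f in ('top1','side1')]
h=max(x.shape[0] for x in a);print(h)
a=[cv2.copyMakeBorder(x,0,h-x.shape[0],0,0,0) for x in a]
cv2.imwrite('pics/ovts.png',cv2.resize(np.hstack(a),None,fx=.84,fy=.84))"
```

```text
432
```

View pics/ov_w1.png

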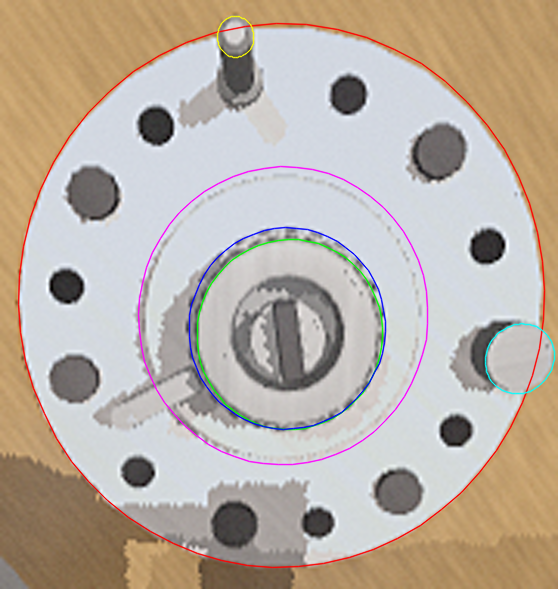

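View pics/ovts.png

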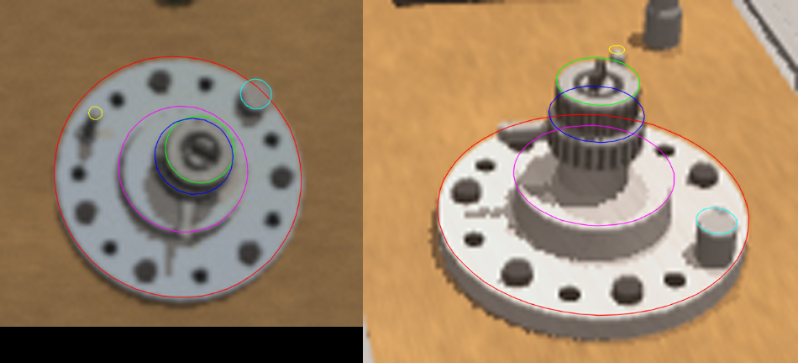

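Run:
```python
from h import *
c=np.array([504.5,-194.5]);a=-0.64
bot.servo_line([*c,160],quat(a),velocity=150)
print(bot.servo_line([*c,94.5],velocity=60,force_limit=8))
s=bot.get_state();print(s["tool_pos"],s["ft_force"].round(2))
bot.gripper_close(squeeze=20)
s=bot.get_state();print(s["tool_pos"],s["ft_force"].round(2),s["grip_width"]*88)
bot.servo_line([*c,114],velocity=60)
s=bot.get_state();print(s["tool_pos"],s["ft_force"].round(2),s["grip_width"]*88,s["time"])
bot.servo_line([*c,200],velocity=100)
s=bot.get_state();print(s["tool_pos"],s["ft_force"].round(2),s["grip_width"]*88,s["time"])
snap("side","side2",(260,180,420,320),4.9)
```

```text
False
[ 504.69769534 -194.61576789   94.8653017 ] [0.53 0.25 0.38]
[ 504.48840914 -194.48192003   94.55376898] [-0.15  0.79  0.62] 49.936598506509576
[ 504.55233223 -194.54452045  114.33511285] [-0.54 -0.19 -0.96] 49.757241047856624 8.1833
[ 504.25115094 -194.34680143  199.34291701] [-0.63  0.82 -2.05] 50.141562289919975 9.1917
```

View pics/side2.png

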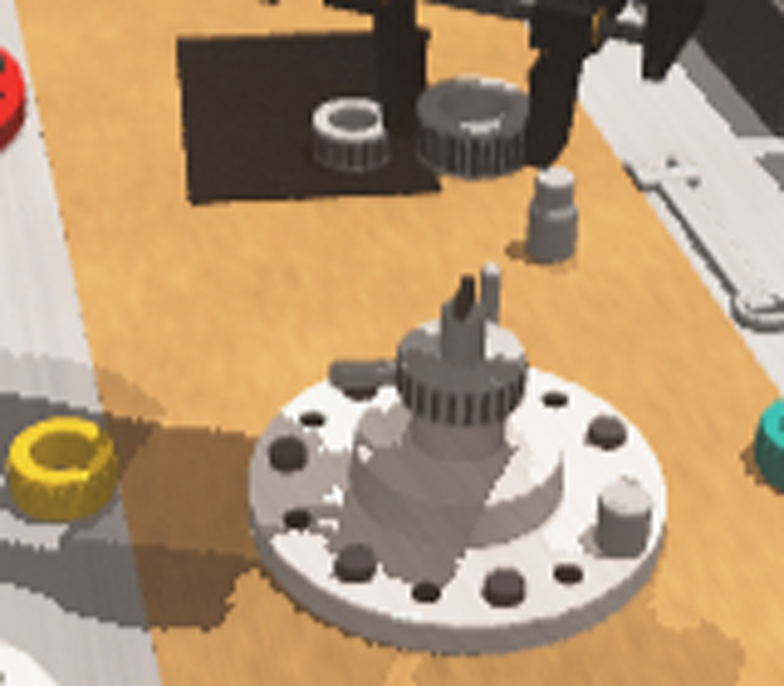

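Run:
```python
from h import *
bot.goto([505,243,200],quat(0))
m=snap("wrist","w2",None,1.25)
s=bot.get_state();print(s["time"],s["tool_pos"],s["grip_width"]*88)
snap("top","top2",(170,100,350,240),4.4)
W=np.linalg.inv(m["camera_from_world"])
for q in ["bearing","mat_top"]:
    print(q,[(round(d["score"],2),(W@np.r_[d["location"],1])[:3].round(1).tolist()) for d in bot.recognise(q,"wrist")])
```

```text
10.9 [505.47864444 242.04311673 199.96420206] 49.696507587708645
bearing [(0.95, [505.2, 249.8, 221.3])]
mat_top [(0.88, [515.6, 242.5, 2.5])]
```

View pics/w2.png

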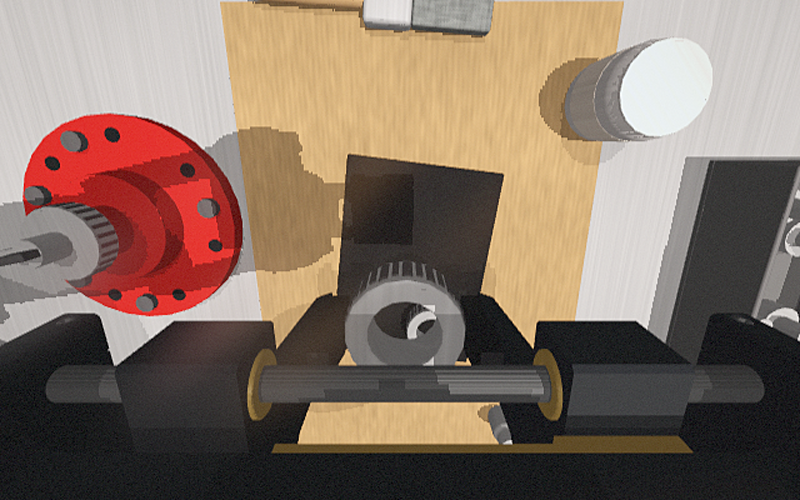

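View pics/top2.png

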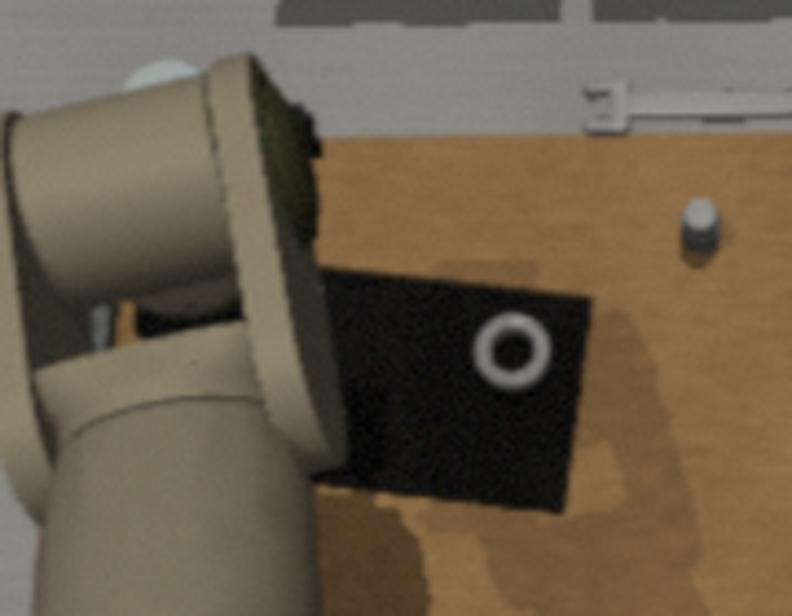

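Run:
```python
from h import *
m=bot.camera_model("wrist")
A=ray(m,(278.4,123.2),4)[:2];B=ray(m,(401.6,139.2),4)[:2];print(A,B,np.linalg.norm(A-B))
u=(B-A)/np.linalg.norm(B-A); v=np.array([u[1],-u[0]])
c=(A+B)/2+v*105;print("mat",c,"target",c-v*45, np.degrees(np.arctan2(*u[::-1])))
```

```text
[453.352308   306.76794323] [598.6837988  288.45893195] 146.48024478268505
mat [512.89378407 193.43688767] target [518.51847092 238.08398049] -7.180353922967819
```

Run:
```python
from h import *
t=[518,238];a=-0.125
bot.servo_line([*t,60],quat(a),velocity=150)
print(bot.servo_line([*t,12],velocity=80,force_limit=12))
print(bot.servo_line([*t,7],velocity=12,force_limit=4))
s=bot.get_state();print(s["time"],s["tool_pos"],s["ft_force"].round(2),s["grip_width"]*88)
bot.release()
s=bot.get_state();print(s["time"],s["tool_pos"],s["ft_force"].round(2),s["grip_width"]*88)
bot.servo_line([*t,60],velocity=100)
bot.servo_line([505,60,200],velocity=250)
m=snap("wrist","w3",None,1.25)
snap("side","side3",(260,160,420,280),4.9)
print(bot.get_state()["time"])
```

```text
False
True
13.2667 [518.22421755 238.06309385   8.50434252] [-1.   -0.56  4.95] 49.992173547462826
13.975 [517.71069909 237.93483765   7.7303314 ] [-0.08  0.13 -0.42] 88.31743091445777
15.8083
```

View pics/w3.png

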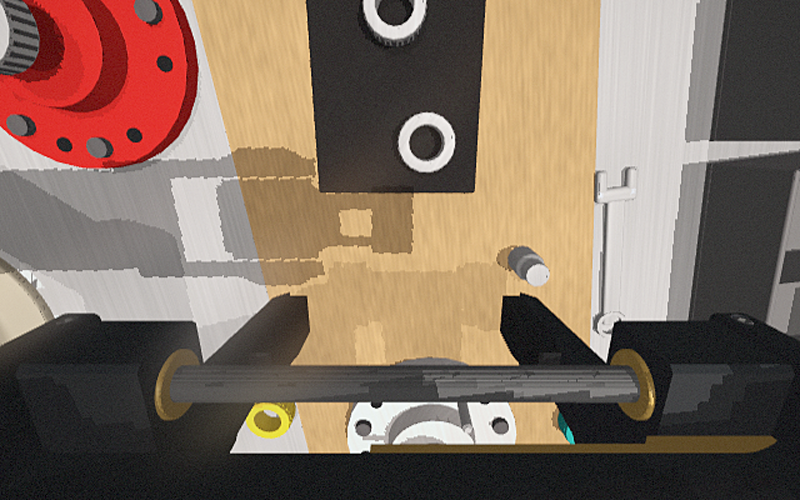

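View pics/side3.png

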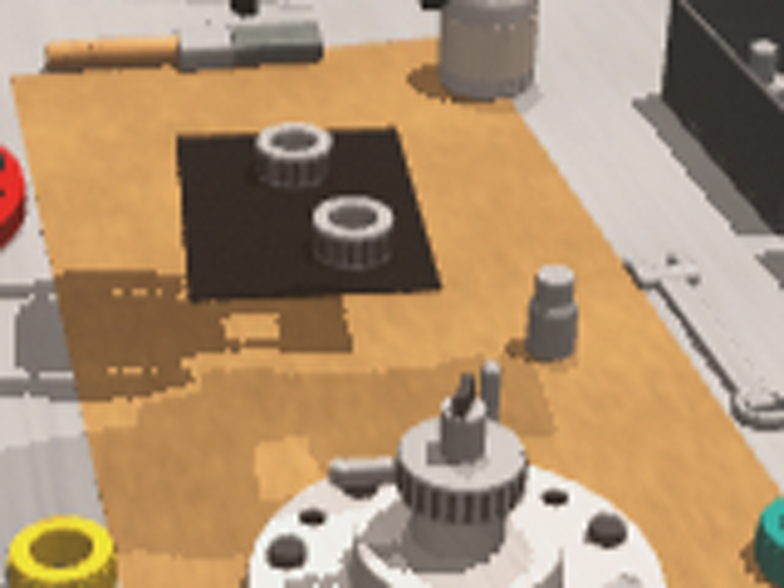

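Run:
```python
from h import *
a=-0.64
zt=np.array([np.sin(a),-np.cos(a),0])
p=np.array([504.5,-194.5,190])+zt*75
bot.servo_line([480,-60,210],quat(-.3),velocity=250)
bot.goto(p,quat(a))
m=snap("wrist","w4",(225,0,425,225),2.6)
np.save("pics/w4m.npy",m["camera_from_world"])
print(bot.get_state()["time"])
for t in (0,): print(proj(m,[504.5,-194.5,90]))
```

```text
17.3083
[324.58619113 116.47507483]
```

View pics/w4.png

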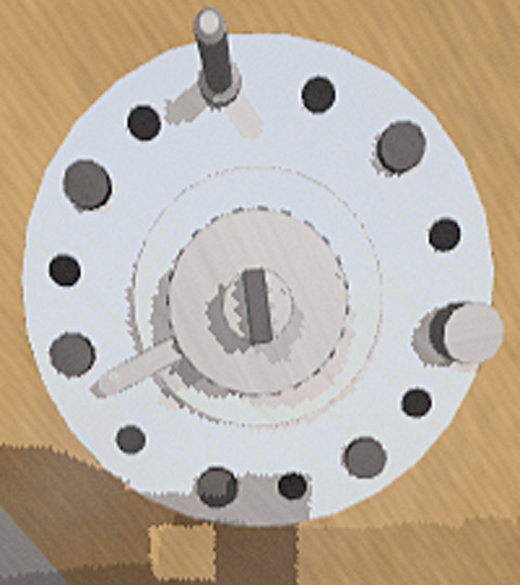

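```bash
cat > an.py <<'E'
from h import *
def ang(m,c,uv,z):
    d=ray(m,uv,z)[:2]-c;return d.round(1),np.linalg.norm(d).round(1),np.degrees(np.arctan2(d[1],d[0])).round(1)
E
python3 - <<'E'
from an import *
m=bot.camera_model("wrist");g=lambda x,y:(225+x/2.6,y/2.6)
c=ray(m,g(258.5,301),90)[:2];print(c)
print("tip",ang(m,c,g(97,387),85),"root",ang(m,c,g(174,351),85))
print("pin",ang(m,c,g(209,22),85),"foot",ang(m,c,g(219,87),18),"post",ang(m,c,g(473,334),44))
E
```

```text
[ 504.81722176 -193.70847613]
tip (array([-60.6,   9.9]), np.float64(61.4), np.float64(170.7)) root (array([-32.2,   3.8]), np.float64(32.4), np.float64(173.3))
pin (array([35.2, 72.5]), np.float64(80.6), np.float64(64.1)) foot (array([34.2, 71.7]), np.float64(79.5), np.float64(64.5)) post (array([ 59.2, -59.4]), np.float64(83.8), np.float64(-45.1))
```

Run:
```python
from h import *
c=np.array([504.6,-194.2]);a=0.70
def st(l):
    s=bot.get_state();print(l,round(s["time"],2),s["tool_pos"].round(1),s["ft_force"].round(1),s["ft_torque"].round(2),round(s["grip_width"]*88,1))
bot.servo_line([*c,160],quat(a),velocity=120)
print(bot.servo_line([*c,69.5],velocity=70,force_limit=10)); st("down")
bot.gripper_close(squeeze=10); st("closed")
snap("side","side5",(260,160,420,320),3.7)
```

```text
False
down 20.24 [ 504.8 -194.3   69.9] [-0.7 -0.4  0.4] [-0.02  0.03  0.  ] 87.9
closed 20.83 [ 503.2 -195.3   69.4] [-8.3 -7.7  2.2] [-1.26  1.4   0.07] 56.8
```

View pics/side5.png

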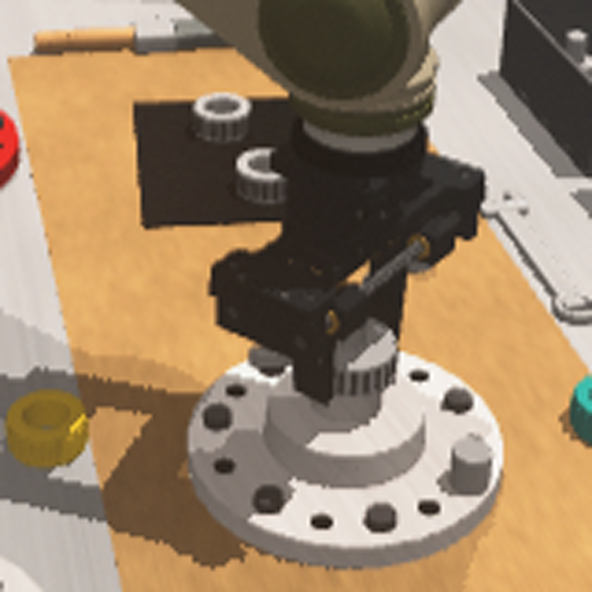

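Run:
```python
from h import *
def st(l):
    s=bot.get_state();print(l,round(s["time"],2),s["tool_pos"].round(1),s["ft_force"].round(1),s["ft_torque"].round(2),round(s["grip_width"]*88,1))
bot.servo_line([503.1,-195.3,69.5],velocity=20);bot.dwell(.2);st("a")
```

```text
a 21.33 [ 503.1 -195.4   69.5] [ 1.  -1.6 -1.1] [-0.37  0.2   0.11] 56.8
```

Run:
```python
from h import *
def st(l):
    s=bot.get_state();print(l,round(s["time"],2),s["tool_pos"].round(1),s["ft_force"].round(1),s["ft_torque"].round(2),round(s["grip_width"]*88,1),s["q"][5].round(3),s["joint_vel"][5].round(2))
bot.gripper_close(squeeze=25);st("g")
for a in (.66,.5):
    bot.servo_line([503.1,-195.3,69.5],quat(a));st(a)
```

```text
g 21.55 [ 503.1 -195.4   69.5] [ 0.8 -1.8 -1.3] [-0.5   0.15  0.19] 55.9 -1.29 -0.0
0.66 21.8 [ 503.1 -195.4   69.5] [ 1.7 -1.8 -2.2] [-0.54  0.19 -0.1 ] 56.2 -1.25 -0.01
0.5 22.11 [ 503.1 -195.4   69.5] [ 0.5 -1.5 -2.3] [-0.6   0.16 -0.11] 56.2 -1.093 -0.01
```

Run:
```python
from h import *
def st(l):
    s=bot.get_state();print(l,round(s["time"],2),s["tool_pos"].round(1),s["ft_force"].round(1),s["ft_torque"].round(2),round(s["grip_width"]*88,1),s["q"][5].round(3),s["joint_vel"][5].round(2))
P=[503.1,-195.3,69.5]
for a in (.25,0,-.23):
    bot.servo_line(P,quat(a));st(a)
bot.release();st("rel");bot.dwell(.3)
bot.servo_line([*P[:2],145],velocity=120)
a=-0.64
zt=np.array([np.sin(a),-np.cos(a),0])
bot.servo_line([*(np.array(P[:2])+zt[:2]*75),190],quat(a),velocity=150)
m=snap("wrist","w6",(225,0,425,225),2.6);st("v")
snap("side","side6",(260,160,420,320),3.7)
```

```text
0.25 22.51 [ 503.1 -195.4   69.5] [ 1.7 -2.5 -2.3] [-0.59  0.25 -0.08] 56.2 -0.845 0.0
0 22.91 [ 503.1 -195.4   69.5] [ 0.4 -4.  -2.1] [-0.64  0.22 -0.06] 56.2 -0.595 0.0
-0.23 23.29 [ 503.  -195.4   69.5] [-0.7 -3.1 -2. ] [-0.63  0.34 -0.09] 56.0 -0.365 0.0
rel 23.92 [ 503.1 -195.3   69.5] [-0.4 -1.   0.5] [-0.12  0.12  0.03] 88.1 -0.36 -0.0
v 25.77 [ 458.4 -254.8  189.3] [ 0.3  0.6 -1.4] [-0.07  0.09  0.02] 88.0 -0.095 0.0
```

View pics/w6.png

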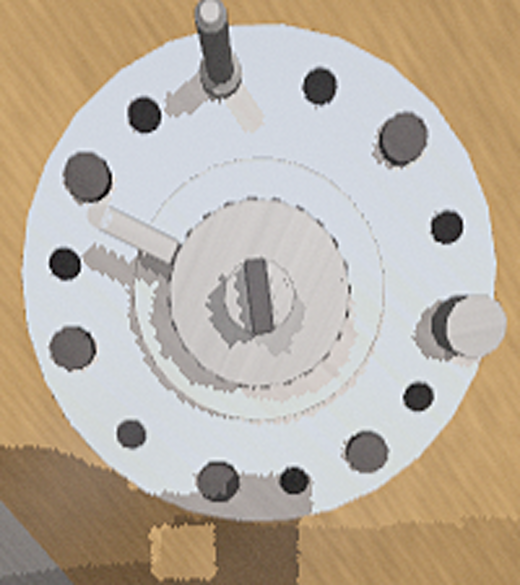

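View pics/side6.png

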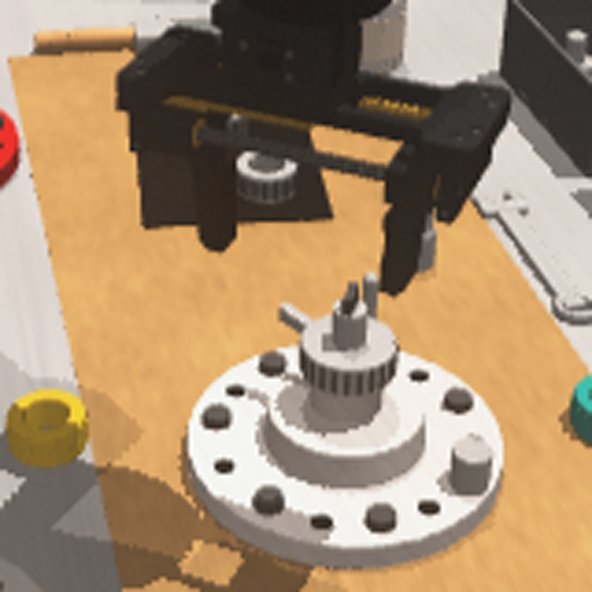

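Run:
```python
from an import *
m=bot.camera_model("wrist");g=lambda x,y:(225+x/2.6,y/2.6)
c=ray(m,g(260,291.5),90)[:2];print(c)
print("tip",ang(m,c,g(96,216),85),"root",ang(m,c,g(174,253),85))
print("pin",ang(m,c,g(210,12),85),"foot",ang(m,c,g(221,76),18),"post",ang(m,c,g(473,327),44))
```

```text
[ 505.04816009 -193.51105645]
tip (array([-28.1,  49.2]), np.float64(56.7), np.float64(119.8)) root (array([-15.1,  25.9]), np.float64(30.0), np.float64(120.3))
pin (array([34.8, 72. ]), np.float64(80.0), np.float64(64.2)) foot (array([34.9, 72. ]), np.float64(80.0), np.float64(64.2)) post (array([ 58.1, -59. ]), np.float64(82.8), np.float64(-45.5))
```

Run:
```python
from h import *
def st(l):
    s=bot.get_state();print(l,round(s["time"],2),s["tool_pos"].round(1),s["ft_force"].round(1),s["ft_torque"].round(2),round(s["grip_width"]*88,1))
P=[503.1,-195.3,69.5]
bot.servo_line([*P[:2],160],quat(.35),velocity=150)
print(bot.servo_line(P,velocity=70,force_limit=10));st("down")
bot.gripper_close(squeeze=25);st("closed")
for a in (.1,-.15,-.4,-.605):
    bot.servo_line(P,quat(a));st(a)
bot.release();st("rel");bot.dwell(.2)
bot.servo_line([*P[:2],145],velocity=120)
a=-0.64
zt=np.array([np.sin(a),-np.cos(a),0])
bot.servo_line([*(np.array(P[:2])+zt[:2]*75),190],quat(a),velocity=150)
m=snap("wrist","w7",(225,0,425,225),2.6);st("v")
```

```text
False
down 28.41 [ 503.3 -195.4   69.9] [-0.2  0.3 -0.6] [-0.07  0.01  0.06] 87.9
closed 28.99 [ 503.1 -195.3   69.6] [-0.4  1.   1.6] [-0.04  0.09 -0.02] 56.3
0.1 29.39 [ 503.1 -195.3   69.5] [-0.8  0.7  1.7] [-0.11  0.11 -0.15] 56.3
-0.15 29.79 [ 503.1 -195.3   69.5] [-1.5  0.7  2.4] [-0.1   0.2  -0.15] 56.4
-0.4 30.19 [ 503.1 -195.3   69.5] [-0.4  0.6  1.6] [-0.07  0.22 -0.1 ] 56.4
-0.605 30.55 [ 503.1 -195.3   69.5] [-0.9 -0.3  2.6] [-0.1   0.22 -0.12] 56.3
rel 31.18 [ 503.1 -195.3   69.5] [ 0.8 -0.1 -0.3] [-0.06  0.09  0.02] 87.8
v 32.93 [ 458.4 -254.8  189.3] [ 0.2 -0.3 -0.4] [-0.06  0.16  0.05] 88.1
```

View pics/w7.png

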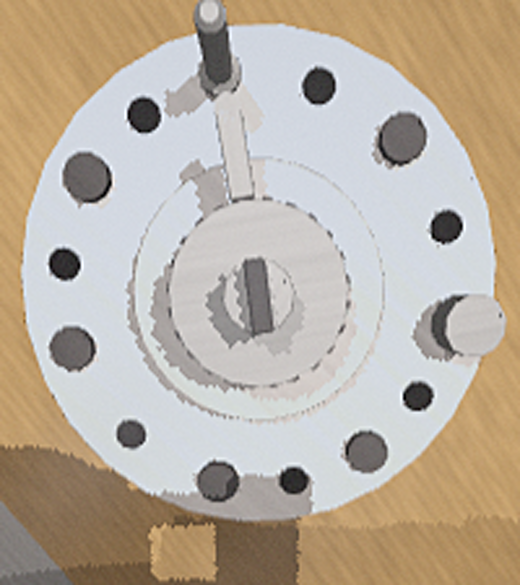

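Run:
```python
from an import *
d=np.load("pics/w7.npz");m=bot.camera_model("wrist");m["camera_from_world"]=d["M"]
im=d["im"][20:90,295:335];cv2.imwrite("pics/w7z.png",cv2.resize(im,None,fx=8,fy=8,interpolation=cv2.INTER_CUBIC))
g=lambda x,y:(225+x/2.6,y/2.6)
c=ray(m,g(260,291.5),90)[:2];print(c)
print("tip",ang(m,c,g(231,97),85),"root",ang(m,c,g(241.5,195),85),"pin",ang(m,c,g(210,12),85))
```

```text
[ 504.99875175 -193.92783906]
tip (array([26.5, 50.5]), np.float64(57.1), np.float64(62.4)) root (array([12.6, 26.7]), np.float64(29.5), np.float64(64.8)) pin (array([35., 72.]), np.float64(80.0), np.float64(64.1))
```

View pics/w7z.png

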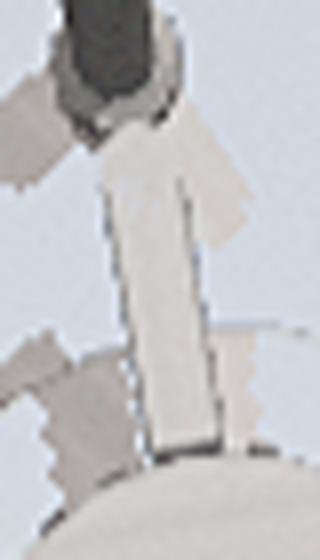

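Run:
```python
from h import *
bot.servo_line([440,-120,260],velocity=200)
bot.goto([350,60,300],quat(0.3))
bot.dwell(.3)
s=bot.get_state();print(s["time"],s["ft_force"].round(1))
snap("side","side8",(250,140,430,320),3.3);snap("top","top8",(180,90,460,240),2.8)
```

```text
34.9833 [ 0.1 -0.2 -0.1]
```

View pics/side8.png

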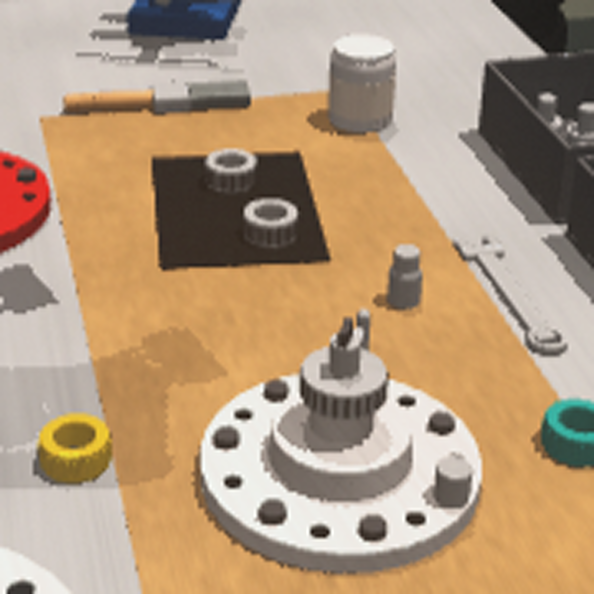

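View pics/top8.png

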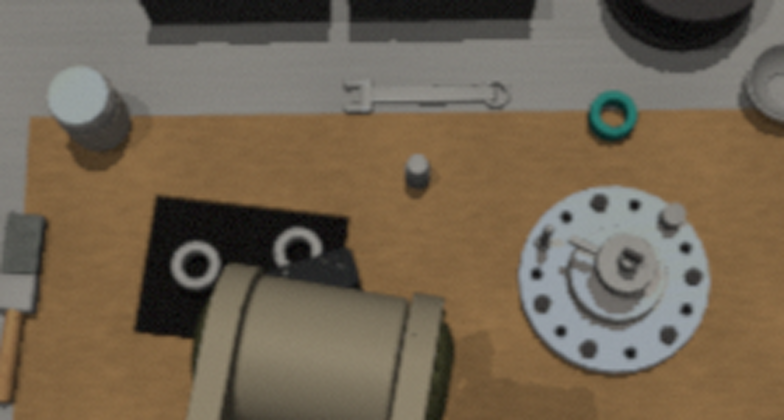

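```bash
python3 -c "
from cell import bot
bot.close_job()"
```

```text
the job is handed in; nothing more can be done
```

I finished the job and handed it in at about 35 s of the 64 s allowed. The hand-in gives no verdict.

- **Bearing:** I lifted it straight off the adjuster and set it down on the free half of the mat until it touched. The side, top and wrist pictures show it lying flat, well inside the mat's edges.
- **Ring:** I turned it towards the tall pin in two bites of 0.93 and 0.955 rad. After the first bite I opened the fingers fully, lifted clear and took a fresh grip.
- **Pointer:** In the last wrist picture, the pointer's own edges put its line within about 1 mm of the pin. Measuring the angle from the ring's centre gave about 2 mm. The limit is 10 mm.
- **Other parts:** The adjuster's bar looks unturned in the pictures, and the spare bearing, socket and tin look undisturbed; I checked these by eye only. The force on the tool read about zero at the end.
- **Disagreements:** Closing the gripper showed the ring's axis about 2 mm from where the wrist camera had put it. I corrected the grip before turning. The top camera was also a few mm off from the wrist and side cameras for the raised parts, so I did not use it for measuring.

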